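# Slide the roll pack between the crates to the bench end

## Task

Slide the clear clamshell pack of rolls along the bench, through the narrow gap between the two black crates, until it stands square up against the steel upstand at the end of the bench on the robot's right. Its lid is not locked, so only push it with the fingers: do not lift or tip it. Leave the jars and tins where they stand.

Things in the scene. Friction and masses are not known exactly. Their poses are not given: they have to be found in the camera images.
- pack: Clear-lidded clamshell pack of bread rolls with a black base and a blank yellow label on its lid, loose on the bench, about 0.2 to 0.45 kg. A block 130 mm along its own x, 160 mm along its own y and 70 mm high with straight upright sides and vertical corners rounded to 15 mm. Origin at the centre of its underside, z up. It starts on the +y (left) side of the crates, turned up to 0.5 rad either way from having its y axis along world y; the 160 mm length goes along the gap.
- near_face (a point): Middle of the face of the near crate that forms the robot's side of the gap, 30 mm above the bench; its x axis points squarely out of the face, across the gap. The near crate is a black stacking crate loaded with yellow-topped tins, 300 mm along that x axis, 200 mm along the gap (100 mm to each side of this point) and 75 mm high, corners rounded to 12 mm, nothing in it above its rim. It is heavy and does not move, and is turned within 0.1 rad of world x.
- far_face (a point): Middle of the face of the far crate that forms the other side of the gap, 30 mm above the bench; its axes are parallel to those of near_face. The far crate is the same kind of crate, stands level with and parallel to the near one, beyond the gap from the robot, and does not move. The gap between the two crates is 138 to 142 mm wide and 200 mm long.
- gap (a point): Middle of the gap between the crates (within 2 mm), 30 mm above the bench; its x axis points across the gap to the far crate, its y axis along the gap towards the side where the pack starts. The pack goes through in its -y direction.
- stop (a point): A point on the inner face of the steel upstand, 30 mm above the bench. The upstand is a fixed straight 80 mm high wall along world x over the whole depth of the bench at its -y end (the robot's right); its inner face looks to +y.
- jar_entry_near: Glass jar with a red cap, 66 mm diameter, 105 mm high, loose, standing on the pack's starting side of the crates, nearer the robot than the pack. Leave alone. Origin at the centre of its underside.
- tin_entry_far: Tin with a red label, 70 mm diameter, 85 mm high, loose, standing on the starting side beyond the pack. Leave alone. Origin at the centre of its underside.
- jar_exit_near: Amber jar with a yellow cap, 66 mm diameter, 105 mm high, loose, standing between the near crate and the upstand, to the robot's side of the pack's way. Leave alone. Origin at the centre of its underside.
- tin_exit_far: Tin with a yellow label, 70 mm diameter, 85 mm high, loose, standing between the far crate and the upstand, to the far side of the pack's way. Leave alone. Origin at the centre of its underside.
Things that resemble listed ones, but are neither listed nor needed, are in the scene too. Leave any green, pink or purple look-alike of the pack alone.

How it is judged (in metres and radians):
On the way:
1. the pack lies on the bench between the two crates, in line with the gap (y of pack in the frame of gap between -0.06 and 0.06 m and x of pack in the frame of gap between -0.015 and 0.015 m and height (world z) of pack below 0.01 m and angle between the y axis of pack and the y axis of gap, either way round below 0.12 rad), for 0.1 s.
At the end, for the whole second after the job is handed in: The pack has gone between the crates and stands flat and still with its leading end against the upstand (pack centre within 89 mm of the upstand's inner face, i.e. a gap under 9 mm) and square to it within 0.08 rad; the two jars and two tins stand within 20 mm of where they were (y of pack in the frame of stop below 0.089 m and angle between the y axis of pack and the y axis of stop, either way round below 0.08 rad and height (world z) of pack below 0.006 m and angle between pack's own z axis and vertical below 0.05 rad and linear speed of pack below 0.01 m/s and distance of each of jar_entry_near, tin_entry_far, jar_exit_near, tin_exit_far from where it was at the start of the episode below 0.02 m); the robot touches nothing.
It fails at once if the pack is lifted off the bench or tipped (height (world z) of pack above 0.012 m or angle between pack's own z axis and vertical above 0.15 rad).
It fails at once if a jar or tin is pushed away, lifted or knocked over (distance of any of jar_entry_near, tin_entry_far, jar_exit_near, tin_exit_far from where it was at the start of the episode above 0.02 m or angle between any of jar_entry_near, tin_entry_far, jar_exit_near, tin_exit_far's own z axis and vertical above 0.3 rad).
It also fails if it takes over 72 s, if anything falls off the work surface, if the arm or the gripper's body presses on something with over 40 N, if the wrist force passes 120 N, or if a joint passes its speed limit or range.

## Robot

A 7-joint arm with a two-finger parallel gripper is mounted at the origin on the work surface. World frame = base frame: x ahead of the robot, y to its left, z up, the work surface at z = 0. Lengths are in mm, angles in rad, forces in N, time in s.
With the tool pointing down it reaches from about 400 to 925 mm from the base axis. Payload 4.1 kg.
Tool frame: the origin (TCP) lies between the finger pads; the fingertips stand 14 mm ahead of it and the grasp point (between the pads) lies 5 mm behind it; y points along the fingers, z is the direction in which the jaws open and shut, and the axes are right-handed (so a half turn about y gives the same grasp; the last joint's range is limited). The gripper opens to 85 mm and grips with 20 to 120 N. Pads are 22 mm wide; open, the fingers measure 114 mm over their backs; the gripper's body (76 mm by 85 mm) begins 54 mm behind the grasp point. The pads swing forward as they close: fully open they stand 13 mm farther back than shut.
Start: joints at [-1.414, 0.398, 0.045, 1.537, -0.019, 1.207, -0.051], TCP at [164.439, 628.889, 245.347] pointing down, gripper open.
Joint ranges: [-2.82, 2.82], [-0.49, 2.23], [-1.37, 1.46], [0, 2.46], [-1.36, 4.5], [0.23, 2], [-2.94, 2.94]. Speed limits (rad/s): [2.57, 2.57, 3.14, 3.14, 3.14, 3.14, 3.14].

## Interface

Orientations are given as a unit quaternion [w, x, y, z].
In Python, from cell import robot, optics, job gives the robot as it stands. The module is installed in compiled form; this text tells all that it offers.
- The arm moves only by the tool carry_out, never from a script. Its argument "steps" is a list of rows, each an object of numbers: "gripper": the closure in counts, from 0 (fully open) to 255 (shut); "tx", "ty", "tz": the shift along the tool's x, y, z scaled (see below); "roll": the turn about the tool's y scaled (see below). A call has 1 to 12 rows; each row is the pose to reach, as a shift and turn from the pose measured when the call began, along the tool's axes at that moment; what a row does not reach only later rows make up. The controller multiplies each number of a shift by 200 mm and each number of a turn by 45 degrees. A row lasts 1/8 s, in which the tool goes at most 62.5 mm and 10.7 degrees, less where a joint would pass 70% of its speed; a pose out of reach is approached as far as the arm can. A call with a number of a shift or a turn outside -1 to 1 is refused whole. A call with a gripper value outside its range is refused whole. The fingers move at their own pace and stop on an object; "force" is the grip in N (left out, the last holds). Time passes only in rows, so rows that repeat a pose let the fingers close. It gives the time, the measured TCP pose, the force and the opening at its end, in the units of the state.
- robot.observe(): the state, without advancing time (a new reading comes with each control period).
- optics.grab_frame(name): name is "side" or "top"; returns (picture, depth): 400x640x3 uint8, blue, green, red; 400x640 float32, mm along the optical axis (not along the pixel's ray), 0 where there is no reading.
- optics.get_calibration(name): a dict with "fovy" (degrees; the focal length in pixels is half the picture's height over the tangent of half this angle, whatever the lens; pixels are square), "cx", "cy" (the principal point, pixels), "D" ([k1, k2, p1, p2, k3] as OpenCV has them; the pictures are not rectified), "R" (3x3) and "t" (3): a world point X has camera coordinates R X + t. Camera axes: x right, y down, z forward; pixel columns grow to the right and rows downward; lengths in mm; the calibration is good to about 2 mm. A picture is of the moment at which its call begins. get_calibration takes no time and is no camera call.
- job.close_job(): hands the job in, once; it reports no verdict.
The state is a dict: "time_s": time; "joint_positions": joint angles; "dq": joint speeds; "joint_efforts": joint torques, N m; "tool_pos": TCP position; "eef_rot": TCP orientation; "wrist_force": force on the tool from outside, world axes, zero at the start; "moment": the same for the moment, N m; "grip_width": opening from 0.0 (shut) to 1.0 (fully open).
Only numpy, scipy, OpenCV 4.12 (cv2) and the standard library are available. Lean on these libraries where they do the work, as an engineer would, in place of code of your own. Each camera call takes 0.05 s, during which the arm holds its last target. There are 200 camera calls.

## Working session

There is one attempt and no reset: what is moved stays moved. The work goes in short steps, Python scripts to look and compute and a tool call to move; the robot and the scene stay as the last step left them, time stands still between calls to the robot, and variables do not carry over. Pictures are saved under pics/ and viewed, about 8 in all and at most 12, crops included, and the job is handed in when it is done.

Besides the shell and the picture viewer there is one more tool, called after ">>>" as name(argument=value, ...), one argument or row to a line, values as JSON. carry_out: Moves the arm, as the interface text tells. Shifts and turns lie within -1 to 1; 1 stands for 200 mm of shift or 45 degrees of turn. Its arguments: {"type":"object","properties":{"steps":{"type":"array"},"force":{"type":"number"}},"required":["steps"]}

```bash
mkdir -p pics
cat > h.py <<'E'
import numpy as np, cv2
from cell import robot, optics, job
def cam(n):
    c=optics.get_calibration(n); f=200/np.tan(np.radians(c["fovy"])/2)
    K=np.array([[f,0,c["cx"]],[0,f,c["cy"]],[0,0,1]]); return K,np.array(c["D"],float),np.array(c["R"]),np.array(c["t"])
def onz(n,uv,z):
    K,D,R,t=cam(n); p=cv2.undistortPoints(np.array(uv,float).reshape(-1,1,2),K,D)[:,0]
    d=np.c_[p,np.ones(len(p))]@R; o=-R.T@t
    return o+d*((z-o[2])/d[:,2])[:,None]
def cloud(n,dep):
    K,D,R,t=cam(n); v,u=np.mgrid[:400,:640]
    p=cv2.undistortPoints(np.stack([u,v],-1).reshape(-1,1,2).astype(float),K,D)[:,0]
    X=(np.c_[p,np.ones(len(p))]*dep.reshape(-1,1)-t)@R
    X[dep.ravel()==0]=np.nan
    return X.reshape(400,640,3)
def st():
    s=robot.observe(); print({k:np.round(s[k],3).tolist() for k in("time_s","joint_positions","tool_pos","eef_rot","wrist_force","grip_width")}); return s
E
python3 - <<'E'
from h import *
s=st()
for n in("top","side"):
    im,d=optics.grab_frame(n); cv2.imwrite(f"pics/{n}0.png",im); np.save(f"{n}0.npy",d)
    K,D,R,t=cam(n); print(n,K[0,0],D,-R.T@t,R.round(2).tolist())
from scipy.spatial.transform import Rotation as Q
w=s["eef_rot"]; print(Q.from_quat([w[1],w[2],w[3],w[0]]).as_matrix().round(3))
E
```

```text
{'time_s': 0.0, 'joint_positions': [-1.414, 0.399, 0.045, 1.538, -0.019, 1.207, -0.051], 'tool_pos': [164.286, 628.277, 244.258], 'eef_rot': [-0.701, 0.702, -0.09, 0.09], 'wrist_force': [0.52, -0.335, -0.717], 'grip_width': 0.999}
top 493.4453946882994 [-0.10137678  0.          0.          0.          0.        ] [ 421.77014909  169.11071462 1887.03836147] [[-0.0, -1.0, 0.01], [-1.0, 0.0, -0.06], [0.06, -0.01, -1.0]]
side 379.4803271259841 [-0.074355  0.        0.        0.        0.      ] [ 170.55906407 -686.99125421 1177.68756743] [[0.91, -0.41, 0.0], [-0.31, -0.71, -0.63], [0.26, 0.57, -0.78]]
[[ 0.967 -0.     0.253]
 [-0.253 -0.002  0.967]
 [ 0.    -1.    -0.002]]
```

View pics/top0.png

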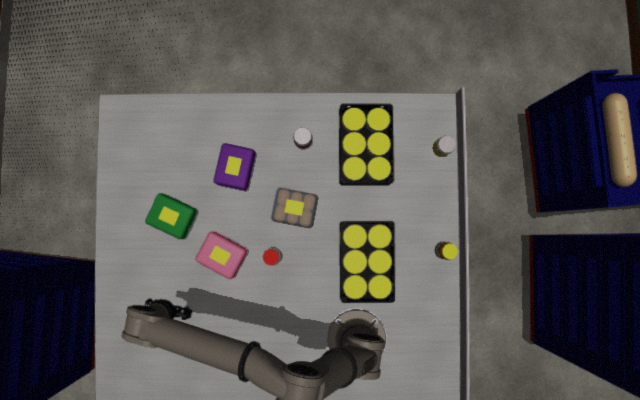

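View pics/side0.png

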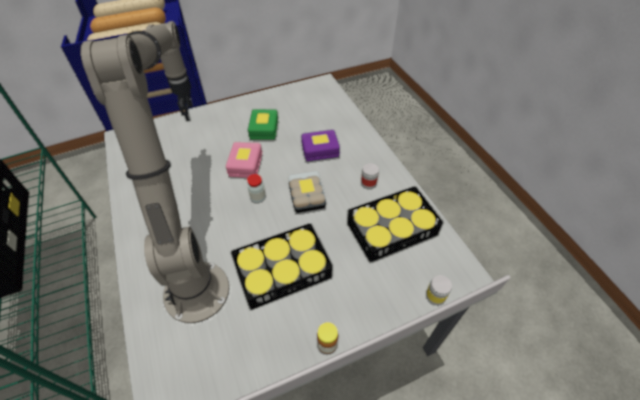

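The top view shows the pack at about (295,207), the near crate at (367,262), the far crate at (366,145) and the upstand at column 463. The red jar is at (272,256), the entry tin at (303,137), the amber jar at (448,251) and the exit tin at (445,146). I'll measure these from depth and an enlarged crop.

Run:
```python
from h import *
d=np.load("top0.npy"); X=cloud("top",d); im=cv2.imread("pics/top0.png")
print("bench z",np.nanmedian(X[290:300,100:120,2]), X[380,430],X[120,420])
def rect(n,u0,v0,u1,v1,lo,hi):
    P=X[v0:v1,u0:u1].reshape(-1,3); P=P[(P[:,2]>lo)&(P[:,2]<hi)]
    r=cv2.minAreaRect(P[:,:2].astype(np.float32)); print(n,len(P),np.round(P[:,2].max()),"c",np.round(r[0],1),"size",np.round(r[1],1),"ang",round(r[2],2), "med",np.median(P,0).round(1))
rect("pack",262,180,325,232,45,90)
rect("near",330,215,405,308,55,85)
rect("far",330,95,405,192,55,85)
rect("jen",258,243,286,270,90,120)
rect("tef",288,122,318,152,70,95)
rect("jxn",432,236,459,264,90,120)
rect("txf",430,130,459,160,70,95)
P=X[100:395,455:470].reshape(-1,3);P=P[(P[:,2]>70)&(P[:,2]<90)];print("upstand",len(P),np.percentile(P[:,1],[1,25,50,75,99]).round(1),P[:,0].min(),P[:,0].max())
cv2.imwrite("pics/crop1.png",cv2.resize(im[90:310,255:475],None,fx=2.7,fy=2.7,interpolation=cv2.INTER_CUBIC))
```

```text
bench z -1.9800282678391288 [-167.55395969 -284.76010706   -1.0610612 ] [ 838.00448149 -257.48403745   -2.2429821 ]
pack 1431 86.0 c [495.6 231.9] size [156.8 126.7] ang 78.7 med [496.2 232.1  67.8]
near 3200 85.0 c [294.8 -36.3] size [199.9 298.5] ang 89.57 med [293.3 -34.7  66.7]
far 3124 84.0 c [735.3 -39.8] size [202.9 304. ] ang 89.6 med [732.8 -33.3  66.7]
jen 205 118.0 c [314.7 314.6] size [56.3 54.8] ang 45.02 med [314.9 314.6 103.2]
tef 259 95.0 c [757.3 200.4] size [63.2 65.1] ang 89.86 med [757.5 202.   82.8]
jxn 200 116.0 c [ 334.3 -333. ] size [53.4 55.4] ang 87.39 med [ 335.9 -332.9  103.8]
txf 254 94.0 c [ 727.8 -333.7] size [65.1 64.8] ang 87.68 med [ 728.6 -333.8   82.9]
upstand 1150 [-412.7 -407.  -403.  -399.8 -396.3] -200.31455551710857 899.5091138218374
```

View pics/crop1.png

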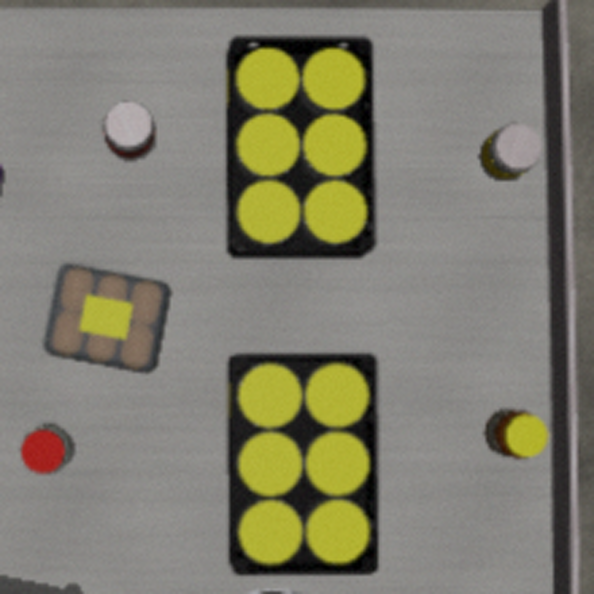

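Measurements match the given sizes: the crate faces put the gap centre at about (515,-38) with near-zero tilt. The pack is at (496,232), turned about -11.3°, and the upstand is at y≈-397. I'll push the front part of its robot-side face in +x with closed fingers, which turns and centres it, then push its rear face with open fingers.

>>> carry_out(
  steps=[
    {"gripper":255,"tx":0.1,"tz":-0.1,"ty":0,"roll":0.15},
    {"gripper":255,"tx":0.25,"tz":-0.25,"ty":0,"roll":0.35},
    {"gripper":255,"tx":0.4,"tz":-0.42,"ty":0,"roll":0.55},
    {"gripper":255,"tx":0.55,"tz":-0.6,"ty":0,"roll":0.75},
    {"gripper":255,"tx":0.7,"tz":-0.75,"ty":0,"roll":0.9},
    {"gripper":255,"tx":0.79,"tz":-0.84,"ty":0,"roll":1},
    {"gripper":255,"tx":0.79,"tz":-0.84,"ty":0,"roll":1},
    {"gripper":255,"tx":0.79,"tz":-0.84,"ty":0,"roll":1},
  ],
)

```text
time_s: 1.1
tool_pos: [273.8, 426.8, 244.6]
eef_rot: [-0.613, 0.614, -0.351, 0.351]
wrist_force: [-0.1, 0.1, -0.4]
grip_width: 0.0
```

>>> carry_out(
  steps=[
    {"gripper":255,"tx":0.2,"tz":0,"ty":0,"roll":0.2},
    {"gripper":255,"tx":0.4,"tz":-0.01,"ty":0.1,"roll":0.4},
    {"gripper":255,"tx":0.6,"tz":-0.02,"ty":0.2,"roll":0.55},
    {"gripper":255,"tx":0.8,"tz":-0.03,"ty":0.3,"roll":0.67},
    {"gripper":255,"tx":1,"tz":-0.03,"ty":0.4,"roll":0.67},
    {"gripper":255,"tx":1,"tz":-0.03,"ty":0.4,"roll":0.67},
    {"gripper":255,"tx":1,"tz":-0.03,"ty":0.4,"roll":0.67},
  ],
)

```text
time_s: 1.98
tool_pos: [369.8, 253.0, 164.9]
eef_rot: [-0.502, 0.502, -0.498, 0.498]
wrist_force: [0.3, 0.3, -0.3]
grip_width: 0.004
```

>>> carry_out(
  steps=[
    {"gripper":255,"tx":0.16,"tz":0.05,"ty":0.1},
    {"gripper":255,"tx":0.16,"tz":0.05,"ty":0.25},
    {"gripper":255,"tx":0.16,"tz":0.05,"ty":0.4},
    {"gripper":255,"tx":0.16,"tz":0.05,"ty":0.55},
    {"gripper":255,"tx":0.16,"tz":0.05,"ty":0.65},
    {"gripper":255,"tx":0.16,"tz":0.05,"ty":0.65},
    {"gripper":255,"tx":0.16,"tz":0.05,"ty":0.65},
  ],
)

```text
invalid input at $.steps[0]: expected keys gripper, tx, ty, tz, roll
```

Run:
```python
from h import *
st(); im,d=optics.grab_frame("top"); X=cloud("top",d)
cv2.imwrite("pics/a1.png",cv2.resize(im[160:320,220:420],None,fx=3.5,fy=3.5,interpolation=cv2.INTER_CUBIC))
```

```text
{'time_s': 1.975, 'joint_positions': [-1.103, 0.132, 0.443, 2.1, -0.071, 0.924, -0.613], 'tool_pos': [369.773, 253.004, 164.85], 'eef_rot': [-0.502, 0.502, -0.498, 0.498], 'wrist_force': [0.282, 0.26, -0.333], 'grip_width': 0.004}
```

View pics/a1.png

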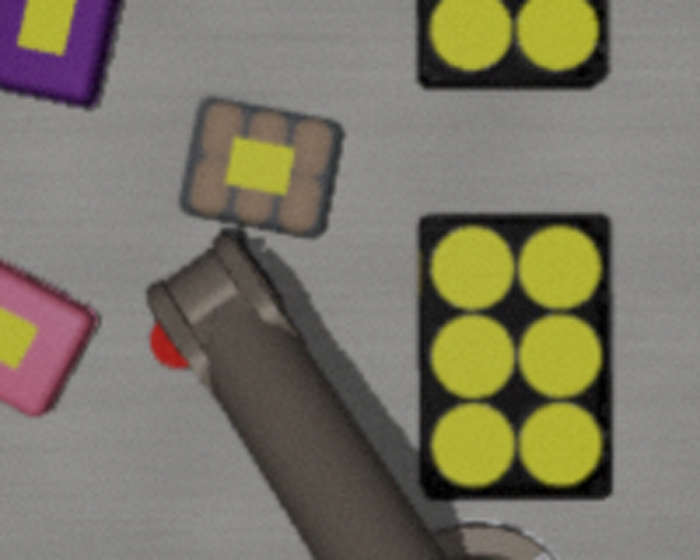

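The arm now overhangs the red jar, so I'll check its height there before descending.

Run:
```python
from h import *
im,d=optics.grab_frame("top"); X=cloud("top",d)
for u,v in [(285,230),(275,240),(267,248),(280,250),(290,260),(305,290),(320,310)]: print(u,v,X[v,u].round())
im,d=optics.grab_frame("side"); cv2.imwrite("pics/a2.png",cv2.resize(im[60:330,80:380],None,fx=2.5,fy=2.2,interpolation=cv2.INTER_CUBIC))
```

```text
285 230 [414. 242. 520.]
275 240 [387. 269. 518.]
267 248 [365. 291. 526.]
280 250 [360. 254. 542.]
290 260 [335. 226. 571.]
305 290 [263. 185. 633.]
320 310 [219. 148. 674.]
```

View pics/a2.png

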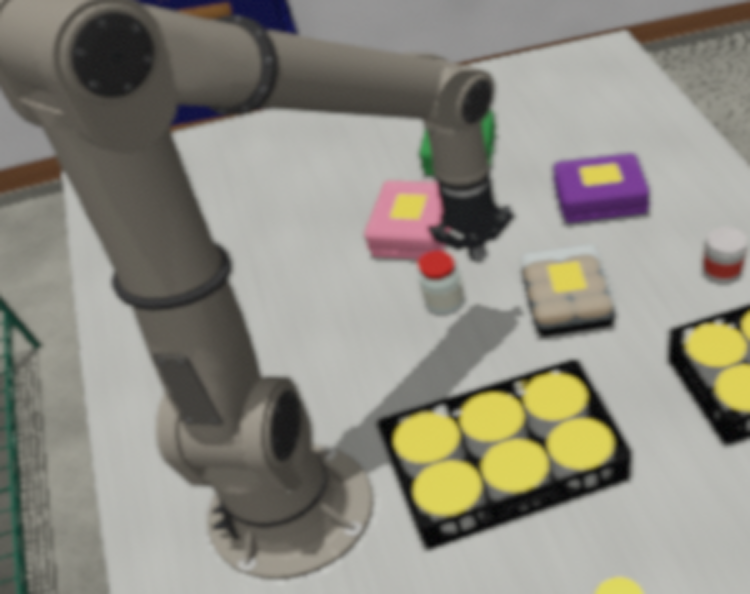

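Everything overhead is far above the jar (about 520 mm at the wrist), so I'll descend beside the pack.

>>> carry_out(
  steps=[
    {"gripper":255,"tx":0.16,"tz":0.05,"ty":0.1,"roll":0},
    {"gripper":255,"tx":0.16,"tz":0.07,"ty":0.25,"roll":0},
    {"gripper":255,"tx":0.16,"tz":0.07,"ty":0.4,"roll":0},
    {"gripper":255,"tx":0.16,"tz":0.07,"ty":0.55,"roll":0},
    {"gripper":255,"tx":0.16,"tz":0.07,"ty":0.65,"roll":0},
    {"gripper":255,"tx":0.16,"tz":0.07,"ty":0.65,"roll":0},
    {"gripper":255,"tx":0.16,"tz":0.07,"ty":0.65,"roll":0},
  ],
)

```text
time_s: 3.0
tool_pos: [384.5, 222.2, 36.0]
eef_rot: [0.503, -0.502, 0.498, -0.498]
wrist_force: [0.0, -0.3, 0.5]
grip_width: -0.0
```

>>> carry_out(
  steps=[
    {"gripper":255,"tx":0.05,"tz":0.05,"ty":0,"roll":0},
    {"gripper":255,"tx":0.05,"tz":0.09,"ty":0,"roll":0},
    {"gripper":255,"tx":0.05,"tz":0.12,"ty":0,"roll":0},
    {"gripper":255,"tx":0.05,"tz":0.15,"ty":0,"roll":0},
    {"gripper":255,"tx":0.05,"tz":0.18,"ty":0,"roll":0},
    {"gripper":255,"tx":0.05,"tz":0.21,"ty":0,"roll":0},
    {"gripper":255,"tx":0.05,"tz":0.24,"ty":0,"roll":0},
    {"gripper":255,"tx":0.05,"tz":0.24,"ty":0,"roll":0},
  ],
)

```text
time_s: 4.0
tool_pos: [433.5, 212.4, 36.5]
eef_rot: [0.503, -0.502, 0.498, -0.498]
wrist_force: [-4.1, -1.0, 4.1]
grip_width: -0.001
```

```bash
cat >> h.py <<'E'
def label(save=None):
    im,d=optics.grab_frame("top"); X=cloud("top",d)
    h=cv2.cvtColor(im,cv2.COLOR_BGR2HSV); m=cv2.inRange(h,(22,100,90),(35,255,255))
    n,l,s,c=cv2.connectedComponentsWithStats(m)
    for i in range(1,n):
        if s[i][4]>100:
            pts=np.argwhere(l==i)[:,::-1].astype(np.float32); w=onz("top",pts,70)
            r=cv2.minAreaRect(w[:,:2].astype(np.float32))
            z=X[...,2][l==i]; 
            if max(r[1])<75 and min(r[1])>25: print("label c",np.round(r[0],1),w.mean(0).round(1),np.round(r[1],1),round(r[2],1),"z",np.median(z).round(),len(pts))
    if save: cv2.imwrite(save,cv2.resize(im[90:310,220:475],None,fx=2.7,fy=2.7,interpolation=cv2.INTER_CUBIC))
    return im,X
def pack(X,lo=50,hi=76,c=None,r=110):
    q=X.reshape(-1,3); k=(q[:,2]>lo)&(q[:,2]<hi)&(abs(q[:,0]-c[0])<r)&(abs(q[:,1]-c[1])<r)
    q=q[k]; R=cv2.minAreaRect(q[:,:2].astype(np.float32)); print("rect",len(q),np.round(R[0],1),np.round(R[1],1),round(R[2],1))
E
python3 - <<'E'
from h import *
st(); im,X=label(); pack(X,c=(505,225),r=100)
E
```

```text
{'time_s': 4.0, 'joint_positions': [-0.882, 0.412, 0.404, 2.127, -0.265, 0.647, -0.287], 'tool_pos': [433.522, 212.445, 36.458], 'eef_rot': [0.503, -0.502, 0.498, -0.498], 'wrist_force': [-4.097, -0.988, 4.147], 'grip_width': -0.001}
label c [650.9 458.6] [650.8 458.7  70. ] [50.1 64.7] 77.6 z 68.0 236
label c [529.6 239.5] [529.7 238.5  70. ] [66.5 51.7] 89.8 z nan 266
label c [466.  697.3] [465.8 697.3  70. ] [62.5 47.9] 63.9 z nan 220
label c [ 330.9 -343.8] [ 331.2 -343.1   70. ] [56.7 59.3] 89.3 z 103.0 207
label c [320.6 506.3] [320.5 505.8  70. ] [62.9 47.6] 63.6 z nan 228
rect 1227 [529.  237.9] [157.1 127.1] 87.8
```

The pack is now nearly straight (about 88–90°) but 14 mm past the line in x. I'll go behind it with open fingers and bring it back on a slightly diagonal push.

>>> carry_out(
  steps=[
    {"gripper":255,"tx":0,"tz":-0.1,"ty":0,"roll":0},
    {"gripper":255,"tx":0,"tz":-0.15,"ty":-0.1,"roll":0},
    {"gripper":255,"tx":0,"tz":-0.15,"ty":-0.3,"roll":0},
    {"gripper":200,"tx":-0.1,"tz":-0.1,"ty":-0.55,"roll":0},
    {"gripper":100,"tx":-0.25,"tz":0.05,"ty":-0.75,"roll":0},
    {"gripper":0,"tx":-0.4,"tz":0.2,"ty":-0.75,"roll":0},
    {"gripper":0,"tx":-0.6,"tz":0.35,"ty":-0.75,"roll":0},
    {"gripper":0,"tx":-0.7,"tz":0.45,"ty":-0.75,"roll":0},
    {"gripper":0,"tx":-0.7,"tz":0.45,"ty":-0.75,"roll":0},
    {"gripper":0,"tx":-0.7,"tz":0.45,"ty":-0.75,"roll":0},
  ],
)

```text
time_s: 5.3
tool_pos: [522.2, 352.1, 186.7]
eef_rot: [0.503, -0.501, 0.498, -0.498]
wrist_force: [-0.5, -0.2, -0.7]
grip_width: 0.997
```

>>> carry_out(
  steps=[
    {"gripper":0,"tx":-0.01,"tz":0.035,"ty":0.15,"roll":0},
    {"gripper":0,"tx":-0.01,"tz":0.035,"ty":0.3,"roll":0},
    {"gripper":0,"tx":-0.01,"tz":0.035,"ty":0.45,"roll":0},
    {"gripper":0,"tx":-0.01,"tz":0.035,"ty":0.6,"roll":0},
    {"gripper":0,"tx":-0.01,"tz":0.035,"ty":0.72,"roll":0},
    {"gripper":0,"tx":-0.01,"tz":0.035,"ty":0.79,"roll":0},
    {"gripper":0,"tx":-0.01,"tz":0.035,"ty":0.79,"roll":0},
    {"gripper":0,"tx":-0.01,"tz":0.035,"ty":0.79,"roll":0},
  ],
)

```text
time_s: 6.3
tool_pos: [530.3, 354.5, 29.9]
eef_rot: [0.503, -0.501, 0.497, -0.499]
wrist_force: [0.2, -0.4, -0.8]
grip_width: 1.0
```

Run:
```python
from h import *
st(); im,X=label("pics/b1.png"); pack(X,c=(525,220),r=90)
```

```text
{'time_s': 6.3, 'joint_positions': [-0.933, 0.637, 0.38, 1.757, -0.31, 0.803, -0.396], 'tool_pos': [530.322, 354.505, 29.94], 'eef_rot': [0.503, -0.501, 0.497, -0.499], 'wrist_force': [0.215, -0.431, -0.817], 'grip_width': 1.0}
label c [650.9 458.6] [651.1 458.8  70. ] [50.1 64.7] 77.6 z nan 234
label c [529.6 239.5] [529.8 238.4  70. ] [66.5 51.7] 89.8 z nan 267
label c [466.  697.3] [465.8 697.3  70. ] [62.5 47.9] 63.9 z nan 220
label c [ 330.9 -343.8] [ 331.4 -343.2   70. ] [56.7 59.3] 89.3 z 104.0 206
label c [320.5 506.3] [320.4 506.   70. ] [62.9 47.6] 63.6 z 69.0 229
rect 1325 [529.1 235.5] [152.7 127.5] 87.7
```

View pics/b1.png

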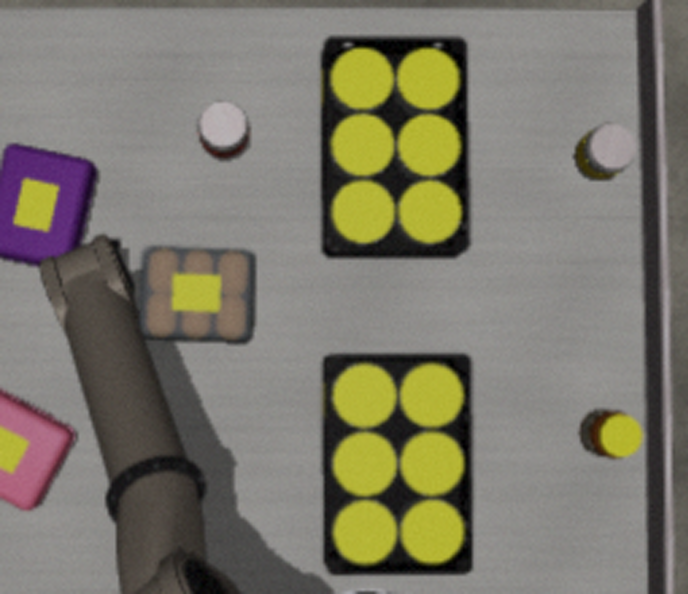

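>>> carry_out(
  steps=[
    {"gripper":0,"tx":0.05,"tz":0,"ty":0,"roll":0.02},
    {"gripper":0,"tx":0.1,"tz":0,"ty":0,"roll":0.02},
    {"gripper":0,"tx":0.14,"tz":0,"ty":0,"roll":0.02},
    {"gripper":0,"tx":0.18,"tz":-0.005,"ty":0,"roll":0.02},
    {"gripper":0,"tx":0.22,"tz":-0.015,"ty":0,"roll":0.02},
    {"gripper":0,"tx":0.26,"tz":-0.025,"ty":0,"roll":0.02},
    {"gripper":0,"tx":0.3,"tz":-0.035,"ty":0,"roll":0.02},
    {"gripper":0,"tx":0.34,"tz":-0.045,"ty":0,"roll":0.02},
    {"gripper":0,"tx":0.38,"tz":-0.055,"ty":0,"roll":0.02},
    {"gripper":0,"tx":0.42,"tz":-0.065,"ty":0,"roll":0.02},
    {"gripper":0,"tx":0.45,"tz":-0.07,"ty":0,"roll":0.02},
    {"gripper":0,"tx":0.45,"tz":-0.07,"ty":0,"roll":0.02},
  ],
)

```text
time_s: 7.85
tool_pos: [516.7, 262.9, 29.6]
eef_rot: [-0.499, 0.497, -0.502, 0.503]
wrist_force: [1.3, -0.0, 0.5]
grip_width: 1.001
```

Run:
```python
from h import *
s=st(); im,X=label("pics/b2.png"); y=s["tool_pos"][1]; pack(X,c=(515,y-35-90),r=85)
```

```text
{'time_s': 7.85, 'joint_positions': [-0.848, 0.559, 0.392, 1.902, -0.305, 0.736, -0.291], 'tool_pos': [516.714, 262.926, 29.578], 'eef_rot': [-0.499, 0.497, -0.502, 0.503], 'wrist_force': [1.279, -0.014, 0.472], 'grip_width': 1.001}
label c [650.9 458.6] [651.  458.7  70. ] [50.1 64.7] 77.6 z 68.0 235
label c [518.3 169.5] [518.4 170.4  70. ] [66.4 51.7] 89.8 z nan 267
label c [466.  697.3] [465.7 697.3  70. ] [62.5 47.9] 63.9 z nan 221
label c [ 330.9 -343.8] [ 331.2 -343.1   70. ] [56.7 59.3] 89.3 z 104.0 207
label c [320.5 506.3] [320.4 506.   70. ] [62.9 47.6] 63.6 z 69.0 229
rect 1144 [516.8 138.3] [166.7 166.6] 89.7
```

View pics/b2.png

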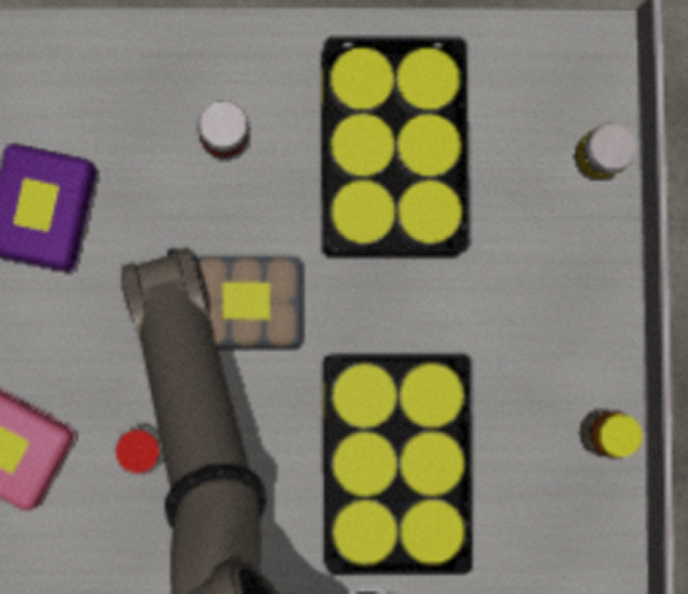

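The pack follows without slipping: it's at (518,170) and straight, so it needs about 3.5 mm more in -x. I'll continue into the gap.

>>> carry_out(
  steps=[
    {"gripper":0,"tx":0.04,"tz":-0.006,"ty":0,"roll":0},
    {"gripper":0,"tx":0.08,"tz":-0.012,"ty":0,"roll":0},
    {"gripper":0,"tx":0.12,"tz":-0.017,"ty":0,"roll":0},
    {"gripper":0,"tx":0.17,"tz":-0.017,"ty":0,"roll":0},
    {"gripper":0,"tx":0.23,"tz":-0.017,"ty":0,"roll":0},
    {"gripper":0,"tx":0.29,"tz":-0.017,"ty":0,"roll":0},
    {"gripper":0,"tx":0.35,"tz":-0.017,"ty":0,"roll":0},
    {"gripper":0,"tx":0.41,"tz":-0.017,"ty":0,"roll":0},
    {"gripper":0,"tx":0.47,"tz":-0.017,"ty":0,"roll":0},
    {"gripper":0,"tx":0.53,"tz":-0.017,"ty":0,"roll":0},
    {"gripper":0,"tx":0.58,"tz":-0.017,"ty":0,"roll":0},
    {"gripper":0,"tx":0.58,"tz":-0.017,"ty":0,"roll":0},
  ],
)

```text
time_s: 9.4
tool_pos: [512.3, 145.4, 29.4]
eef_rot: [-0.498, 0.497, -0.502, 0.503]
wrist_force: [-0.2, -0.2, 0.1]
grip_width: 0.997
```

Run:
```python
from h import *
s=st(); im,X=label("pics/b3.png")
```

```text
{'time_s': 9.4, 'joint_positions': [-0.682, 0.496, 0.404, 2.015, -0.298, 0.684, -0.1], 'tool_pos': [512.26, 145.427, 29.413], 'eef_rot': [-0.498, 0.497, -0.502, 0.503], 'wrist_force': [-0.24, -0.233, 0.101], 'grip_width': 0.997}
label c [650.9 458.6] [651.  458.7  70. ] [50.1 64.7] 77.6 z nan 235
label c [514.3  51.3] [513.9  52.   70. ] [66.7 51.8] 89.8 z 70.0 272
label c [466.  697.3] [465.8 697.3  70. ] [62.5 47.9] 63.9 z 69.0 220
label c [ 330.  -342.9] [ 331.2 -343.2   70. ] [55.5 58.4] 43.8 z 104.0 204
label c [320.6 506.3] [320.5 505.8  70. ] [62.9 47.6] 63.6 z 70.0 228
```

View pics/b3.png

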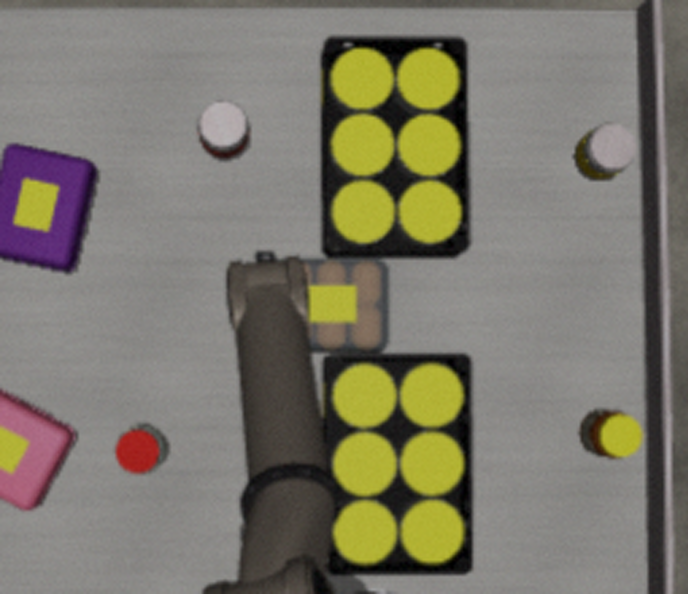

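Centred in the gap, with about 4–5 mm clear on each side. I'll push on straight.

>>> carry_out(
  steps=[
    {"gripper":0,"tx":0.05,"tz":0,"ty":0,"roll":0},
    {"gripper":0,"tx":0.11,"tz":0,"ty":0,"roll":0},
    {"gripper":0,"tx":0.17,"tz":0,"ty":0,"roll":0},
    {"gripper":0,"tx":0.23,"tz":0,"ty":0,"roll":0},
    {"gripper":0,"tx":0.29,"tz":0,"ty":0,"roll":0},
    {"gripper":0,"tx":0.35,"tz":0,"ty":0,"roll":0},
    {"gripper":0,"tx":0.41,"tz":0,"ty":0,"roll":0},
    {"gripper":0,"tx":0.47,"tz":0,"ty":0,"roll":0},
    {"gripper":0,"tx":0.53,"tz":0,"ty":0,"roll":0},
    {"gripper":0,"tx":0.59,"tz":0,"ty":0,"roll":0},
    {"gripper":0,"tx":0.65,"tz":0,"ty":0,"roll":0},
    {"gripper":0,"tx":0.65,"tz":0,"ty":0,"roll":0},
  ],
)

```text
time_s: 10.95
tool_pos: [515.9, 16.4, 32.0]
eef_rot: [-0.501, 0.494, -0.5, 0.505]
wrist_force: [5.0, 4.5, 8.6]
grip_width: 1.001
```

Run:
```python
from h import *
s=st(); im,X=label("pics/b4.png")
```

```text
{'time_s': 10.95, 'joint_positions': [-0.452, 0.466, 0.414, 2.06, -0.3, 0.66, 0.148], 'tool_pos': [515.926, 16.405, 32.04], 'eef_rot': [-0.501, 0.494, -0.5, 0.505], 'wrist_force': [5.034, 4.512, 8.57], 'grip_width': 1.001}
label c [651.1 458.6] [651.3 458.7  70. ] [50.1 64.2] 77.6 z 69.0 233
label c [517.5 -87.7] [516.4 -88.2  70. ] [41.  52.1] 89.4 z nan 168
label c [466.  697.3] [465.9 697.3  70. ] [62.5 47.9] 63.9 z 69.0 219
label c [ 331.7 -342.9] [ 331.3 -343.3   70. ] [58.2 55.7] 44.9 z 104.0 205
label c [320.6 506.3] [320.5 505.8  70. ] [62.9 47.6] 63.6 z nan 228
```

There is an 8.6 N upward contact force and a 3.6 mm sideways deviation, so I'll look.

Run:
```python
from h import *
im,d=optics.grab_frame("side"); im2=cv2.imread("pics/b4.png")
a=cv2.resize(im[150:330,200:460],(780,540),interpolation=cv2.INTER_CUBIC); cv2.imwrite("pics/s4.png",a)
```

```text
(no output)
```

View pics/s4.png

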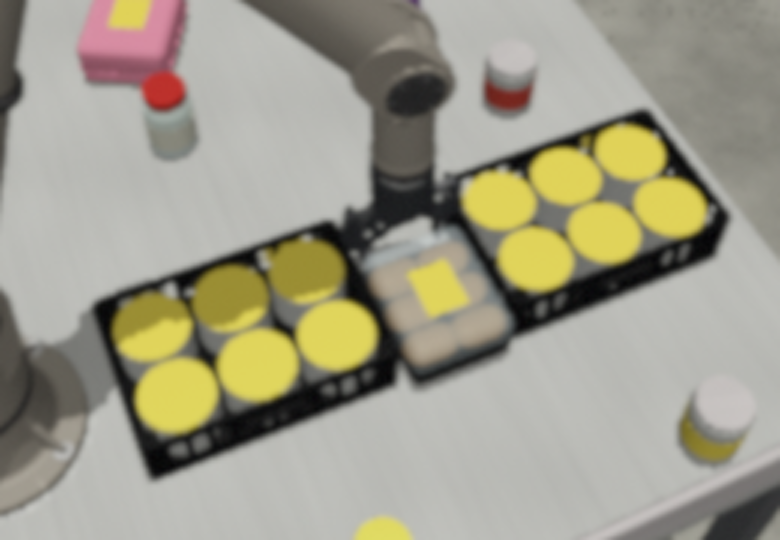

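The open gripper's knuckles are riding on the near crate's rim. I'll back off, raise, partly close to narrow it, then carry on.

>>> carry_out(
  steps=[
    {"gripper":0,"tx":-0.03,"tz":-0.005,"ty":-0.03,"roll":0},
    {"gripper":0,"tx":-0.05,"tz":-0.013,"ty":-0.08,"roll":0},
    {"gripper":100,"tx":-0.06,"tz":-0.013,"ty":-0.1,"roll":0},
    {"gripper":100,"tx":-0.06,"tz":-0.013,"ty":-0.1,"roll":0},
    {"gripper":100,"tx":-0.06,"tz":-0.013,"ty":-0.1,"roll":0},
    {"gripper":100,"tx":-0.06,"tz":-0.013,"ty":-0.1,"roll":0},
  ],
)

```text
time_s: 11.8
tool_pos: [512.9, 28.3, 51.7]
eef_rot: [-0.5, 0.494, -0.5, 0.505]
wrist_force: [1.1, -0.4, 0.2]
grip_width: 0.605
```

>>> carry_out(
  steps=[
    {"gripper":100,"tx":0.04,"tz":0,"ty":0.03,"roll":0},
    {"gripper":100,"tx":0.09,"tz":0,"ty":0.03,"roll":0},
    {"gripper":100,"tx":0.15,"tz":0,"ty":0.03,"roll":0},
    {"gripper":100,"tx":0.21,"tz":0,"ty":0.03,"roll":0},
    {"gripper":100,"tx":0.27,"tz":0,"ty":0.03,"roll":0},
    {"gripper":100,"tx":0.33,"tz":0,"ty":0.03,"roll":0},
    {"gripper":100,"tx":0.39,"tz":0,"ty":0.03,"roll":0},
    {"gripper":100,"tx":0.45,"tz":0,"ty":0.03,"roll":0},
    {"gripper":100,"tx":0.51,"tz":0,"ty":0.03,"roll":0},
    {"gripper":100,"tx":0.57,"tz":0,"ty":0.03,"roll":0},
    {"gripper":100,"tx":0.62,"tz":0,"ty":0.03,"roll":0},
    {"gripper":100,"tx":0.62,"tz":0,"ty":0.03,"roll":0},
  ],
)

```text
time_s: 13.3
tool_pos: [511.6, -97.5, 45.7]
eef_rot: [-0.5, 0.494, -0.5, 0.506]
wrist_force: [-0.3, 0.6, -0.3]
grip_width: 0.61
```

Run:
```python
from h import *
s=st(); im,X=label("pics/b5.png"); pack(X,c=(513,-230),r=85,lo=45)
```

```text
{'time_s': 13.3, 'joint_positions': [-0.25, 0.452, 0.438, 2.043, -0.295, 0.695, 0.363], 'tool_pos': [511.603, -97.479, 45.67], 'eef_rot': [-0.5, 0.494, -0.5, 0.506], 'wrist_force': [-0.341, 0.634, -0.327], 'grip_width': 0.61}
label c [650.9 458.6] [651.1 458.8  70. ] [50.1 64.7] 77.6 z 69.0 234
label c [466.  697.3] [465.8 697.3  70. ] [62.5 47.9] 63.9 z nan 220
label c [392.4 -55.7] [392.9 -57.7  70. ] [26.1 71.5] 78.1 z 66.0 117
label c [ 331.7 -342.9] [ 331.2 -343.2   70. ] [58.2 55.7] 44.9 z nan 205
label c [320.2 505.6] [320.5 505.7  70. ] [64.5 47.6] 63.6 z 69.0 229
label c [214.8  16.3] [217.8  16.   70. ] [66.2 54.8] 89.7 z nan 210
rect 560 [ 514.3 -207.6] [128.5 116.4] 0.4
```

View pics/b5.png

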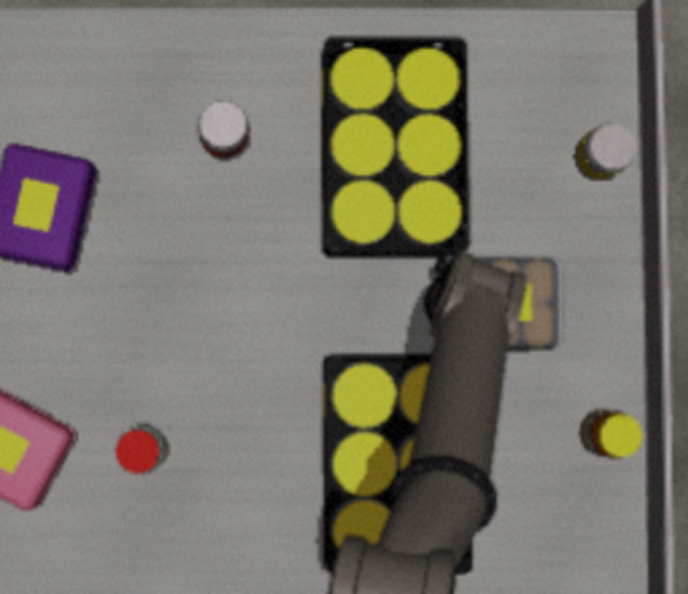

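The pack is out of the gap and square, with its leading end at y≈-266. I'll push about 118 mm, then creep up to contact.

>>> carry_out(
  steps=[
    {"gripper":100,"tx":0.05,"tz":0,"ty":0,"roll":0},
    {"gripper":100,"tx":0.11,"tz":0,"ty":0,"roll":0},
    {"gripper":100,"tx":0.17,"tz":0,"ty":0,"roll":0},
    {"gripper":100,"tx":0.23,"tz":0,"ty":0,"roll":0},
    {"gripper":100,"tx":0.29,"tz":0,"ty":0,"roll":0},
    {"gripper":100,"tx":0.35,"tz":0,"ty":0,"roll":0},
    {"gripper":100,"tx":0.41,"tz":0,"ty":0,"roll":0},
    {"gripper":100,"tx":0.47,"tz":0,"ty":0,"roll":0},
    {"gripper":100,"tx":0.52,"tz":0,"ty":0,"roll":0},
    {"gripper":100,"tx":0.56,"tz":0,"ty":0,"roll":0},
    {"gripper":100,"tx":0.59,"tz":0,"ty":0,"roll":0},
    {"gripper":100,"tx":0.59,"tz":0,"ty":0,"roll":0},
  ],
)

```text
time_s: 14.85
tool_pos: [510.3, -215.9, 45.8]
eef_rot: [-0.5, 0.494, -0.5, 0.507]
wrist_force: [0.7, -0.2, -0.4]
grip_width: 0.608
```

Run:
```python
from h import *
s=st(); im,X=label(); y=s["tool_pos"][1]; q=X.reshape(-1,3); q=q[(abs(q[:,0]-511)<75)&(q[:,1]<y-60)&(q[:,1]>-385)&(q[:,2]>45)&(q[:,2]<76)]
print(len(q),np.percentile(q[:,1],[0,1,50]), q[:,0].min(),q[:,0].max())
```

```text
{'time_s': 14.85, 'joint_positions': [-0.022, 0.5, 0.438, 1.965, -0.315, 0.73, 0.591], 'tool_pos': [510.291, -215.91, 45.785], 'eef_rot': [-0.5, 0.494, -0.5, 0.507], 'wrist_force': [0.712, -0.188, -0.415], 'grip_width': 0.608}
label c [650.9 458.6] [651.  458.7  70. ] [50.1 64.7] 77.6 z nan 235
label c [466.  697.3] [465.8 697.3  70. ] [62.5 47.9] 63.9 z nan 220
label c [ 330.9 -343.8] [ 331.4 -343.2   70. ] [56.7 59.3] 89.3 z nan 206
label c [320.5 506.3] [320.4 505.8  70. ] [62.9 47.6] 63.6 z nan 228
350 [-384.83587938 -384.52555414 -362.06951254] 449.6395093831159 573.8912732192359
```

>>> carry_out(
  steps=[
    {"gripper":100,"tx":0.015,"tz":0,"ty":0,"roll":0},
    {"gripper":100,"tx":0.025,"tz":0,"ty":0,"roll":0},
    {"gripper":100,"tx":0.035,"tz":0,"ty":0,"roll":0},
    {"gripper":100,"tx":0.045,"tz":0,"ty":0,"roll":0},
    {"gripper":100,"tx":0.055,"tz":0,"ty":0,"roll":0},
    {"gripper":100,"tx":0.06,"tz":0,"ty":0,"roll":0},
    {"gripper":100,"tx":0.06,"tz":0,"ty":0,"roll":0},
  ],
)

```text
time_s: 15.78
tool_pos: [510.1, -228.0, 45.8]
eef_rot: [-0.5, 0.494, -0.5, 0.507]
wrist_force: [0.2, 1.5, -0.6]
grip_width: 0.614
```

>>> carry_out(
  steps=[
    {"gripper":100,"tx":0.01,"tz":0,"ty":0,"roll":0},
    {"gripper":100,"tx":0.02,"tz":0,"ty":0,"roll":0},
    {"gripper":100,"tx":0.03,"tz":0,"ty":0,"roll":0},
    {"gripper":100,"tx":0.03,"tz":0,"ty":0,"roll":0},
  ],
)

```text
time_s: 16.27
tool_pos: [510.0, -228.4, 45.7]
eef_rot: [-0.501, 0.493, -0.502, 0.503]
wrist_force: [-1.7, 13.1, 7.0]
grip_width: 0.609
```

Firm contact: the tool stopped and the force rose to 13 N. I'll back straight off, raise and check.

>>> carry_out(
  steps=[
    {"gripper":100,"tx":-0.02,"tz":0,"ty":0,"roll":0},
    {"gripper":100,"tx":-0.08,"tz":0,"ty":0,"roll":0},
    {"gripper":100,"tx":-0.15,"tz":0,"ty":0,"roll":0},
    {"gripper":100,"tx":-0.22,"tz":0,"ty":-0.1,"roll":0},
    {"gripper":100,"tx":-0.35,"tz":0,"ty":-0.3,"roll":0},
    {"gripper":100,"tx":-0.55,"tz":0,"ty":-0.55,"roll":0},
    {"gripper":100,"tx":-0.75,"tz":0,"ty":-0.8,"roll":0},
    {"gripper":100,"tx":-0.9,"tz":0,"ty":-0.9,"roll":0},
    {"gripper":100,"tx":-0.9,"tz":0,"ty":-0.9,"roll":0},
    {"gripper":100,"tx":-0.9,"tz":0,"ty":-0.9,"roll":0},
  ],
)

```text
time_s: 17.52
tool_pos: [509.6, -50.3, 226.4]
eef_rot: [-0.501, 0.493, -0.502, 0.503]
wrist_force: [-0.2, -0.6, -0.7]
grip_width: 0.61
```

Run:
```python
from h import *
s=st(); im,X=label("pics/b6.png")
q=X.reshape(-1,3); q=q[(abs(q[:,0]-511)<85)&(q[:,1]<-215)&(q[:,1]>-392)&(q[:,2]>50)&(q[:,2]<76)]
R=cv2.minAreaRect(q[:,:2].astype(np.float32)); print("pack",R,np.median(q[:,2]))
def o(n,u0,v0,u1,v1,lo,hi):
    P=X[v0:v1,u0:u1].reshape(-1,3); P=P[(P[:,2]>lo)&(P[:,2]<hi)]
    print(n,np.round(cv2.minAreaRect(P[:,:2].astype(np.float32))[0],1))
o("jen",258,243,286,270,90,120);o("tef",288,122,318,152,70,95);o("jxn",432,236,459,264,90,120);o("txf",430,130,459,160,70,95)
```

```text
{'time_s': 17.525, 'joint_positions': [-0.418, 0.18, 0.496, 1.901, -0.105, 1.076, 0.109], 'tool_pos': [509.586, -50.3, 226.405], 'eef_rot': [-0.501, 0.493, -0.502, 0.503], 'wrist_force': [-0.25, -0.613, -0.709], 'grip_width': 0.61}
label c [650.9 458.6] [651.1 458.8  70. ] [50.1 64.7] 77.6 z 68.0 234
label c [ 513.1 -320.3] [ 513.8 -320.2   70. ] [65.1 52.3] 89.8 z nan 262
label c [466.  697.3] [465.8 697.3  70. ] [62.5 47.9] 63.9 z nan 220
label c [390.7 -55.6] [389.2 -56.7  70. ] [25.2 70.3] 85.9 z 66.0 114
label c [ 331.7 -342.9] [ 331.5 -343.3   70. ] [58.2 55.7] 44.9 z nan 205
label c [320.6 506.3] [320.4 505.9  70. ] [62.9 47.6] 63.6 z nan 229
pack ((513.5352172851562, -315.10498046875), (153.85147094726562, 127.89908599853516), 89.34371185302734) 68.01533362626093
jen [314.7 314.5]
tef [756.7 200.3]
jxn [ 334.4 -332.7]
txf [ 729.4 -334.9]
```

View pics/b6.png

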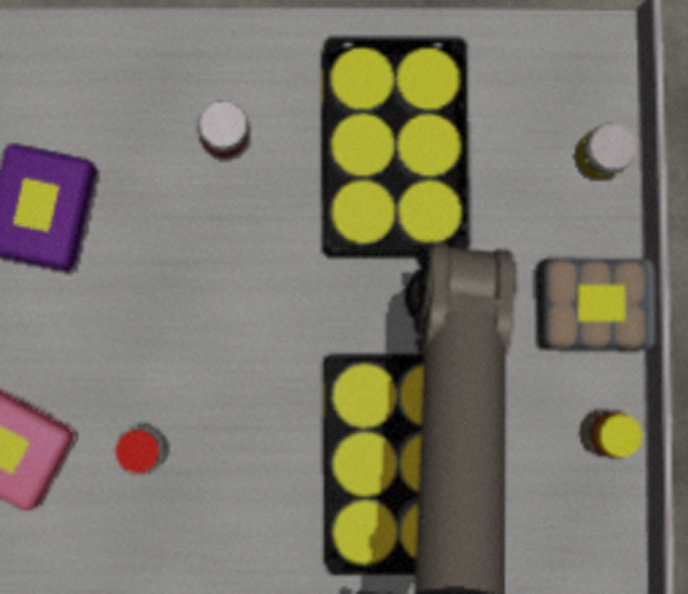

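The pack stands against the upstand, square to it (89.3–89.8°), with its centre at y≈-318 and its end at about -398. The jars and tins have not moved, and the robot is clear of everything. I'll hand in.

```bash
python3 -c "
from cell import job; print(job.close_job())"
```

```text
the job is handed in; nothing more can be done
None
```

The pack stands square against the steel upstand, and I handed the job in at about 17.5 s of the 72 s allowed; the hand-in reports no verdict.

**What I did:** I turned the pack in line with a closed-finger push on its side. I then pushed its rear face with both fingers through the gap and on to the upstand.

**Last checks:**
- **Contact:** the tool stopped at the upstand and the wrist force rose to about 13 N. The pack's centre measured y ≈ -315 to -320, against an upstand face at about -397.
- **Square:** within about 0.7° of square (89.3–89.8° measured), lying flat with its top at about 68 mm.
- **Jars and tins:** all four are within about 2 mm of where they started.
- **Robot:** clear of everything, with no contact force.

**What went wrong on the way:**
- The first side push took the pack about 14 mm too far across, and I corrected that on the way in.
- Inside the gap the open gripper's knuckles rode on the near crate's rim. The wrist force at the end of that move was about 11 N in total, 8.6 N of it upward, against the 40 N limit. I backed off, raised the tool and partly closed the gripper, and the rest of the push showed no such contact.

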